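Park the mill rolls behind their catches

ROBOT

A 7-joint arm with a two-finger parallel gripper is mounted at the origin on a cart in front of the work surface, level with it; the furniture and walls round the work are solid. World frame = base frame: x ahead of the robot, y to its left, z up, the work surface at z = 0. Lengths are in m, angles in rad, forces in N, time in s.
With the tool pointing down it reaches from about 0.425 to 1.025 m from the base axis. Payload 9.4 kg.
Tool frame: the origin (TCP) lies at the very end of the fingers, on their centre line; the grasp point (between the pads) lies 19 mm behind it (bot.grip_point_offset is the z of the grasp point in the tool frame, in m); z points along the fingers, y is the line along which they close (so a half turn about z gives the same grasp; the last joint's range is limited). The gripper opens to 85 mm and grips with 20 to 120 N. Pads are 22 mm wide; open, the fingers measure 114 mm over their backs; the gripper's body (76 mm by 85 mm) begins 54 mm behind the grasp point. The pads swing forward as they close: fully open they stand 13 mm farther back than shut.
Start: joints at [1.026, 0.599, -0.003, 1.599, 0.002, 0.943, -0.08], TCP at [0.327, -0.647, 0.231] pointing down, gripper open.
Joint ranges: [-2.57, 2.57], [-0.35, 1.97], [-1.29, 1.29], [0.11, 2.56], [-1.05, 4.19], [0.11, 1.86], [-2.63, 2.63]. Speed limits (rad/s): [2.22, 2.22, 3.01, 3.01, 3.14, 3.14, 3.14].

INTERFACE

Orientations are given as a rotation vector (axis times angle).
In Python, from rig import bot gives the robot as it stands.
- The arm moves only by the shell command python3 -m creep 'ROWS' [OPENING]. ROWS is text: rows parted by semicolons, each of 6 numbers parted by spaces: the shift along the tool's x, y, z in cm, then the turn, a rotation vector about the tool's x, y, z in degrees. In form: x y z ax ay az; .... A call has 1 to 5 rows; each row is the pose to reach, as a shift and turn from the pose commanded when the call began, along the tool's axes at that moment; what a row does not reach only later rows make up. A row lasts 1/10 s, in which the tool goes at most 50 mm and 8.59 degrees, less where a joint would pass 70% of its speed; a pose out of reach is approached as far as the arm can. A call with a gripper value outside its range is refused whole. OPENING is the finger opening in cm, from 0 to 8.54, set as the call begins (- or left out, the last holds). The fingers move at their own pace and stop on an object; the grip force is fixed at half the most. Time passes only in rows, so rows that repeat a pose let the fingers close. It gives the time, the measured TCP pose, the force, the opening and the grip force at its end, in the units of the state.
- bot.observe(): the state, without advancing time (a new reading comes with each control period).
- bot.snapshot(name): name is "side" or "top" or "wrist"; returns (picture, depth): 384x512x3 uint8, red, green, blue; 384x512 float32, m along the optical axis (not along the pixel's ray), 0 where there is no reading.
- bot.camera_info(name): a dict with "fovy" (degrees; the focal length in pixels is half the picture's height over the tangent of half this angle, whatever the lens; pixels are square), "cx", "cy" (the principal point, pixels), "R" (3x3) and "t" (3): a world point X has camera coordinates R X + t. Camera axes: x right, y down, z forward; pixel columns grow to the right and rows downward; lengths in m; the calibration is good to about 2 mm. The wrist camera is an equidistant fisheye: a pixel r from the principal point sees the ray r / f radians off the axis. A picture is of the moment at which its call begins: read the wrist's pose just before it. camera_info takes no time and is no camera call; for the wrist camera it gives the pose at the moment of the call.
- bot.job_done(): hands the job in; it is judged then, once.
Trained networks look in the newest picture that a camera, given by its name, has taken for a name from the list of things; names that differ only in an ending like _2 or _b are one class to them, and where a whole thing is asked for, a point or a joint stands for the part that bears it (a point fixed in the world has none). Each returns a list of dicts, best first, with "confidence" (0 to 1); they miss things now and then, are a little off and sometimes report something else, mostly with a low value. They report only what shows in the picture. A call takes as long as a camera call. They do not tell look-alikes from the thing itself.
- bot.recognise(camera, query): "box" ([centre column, centre row, width, height] in pixels, round what is visible of it).
- bot.mark_of(camera, query): "uv" ([column, row] in pixels: a listed point, or the origin of a listed thing).
The state is a dict: "time": time; "q": joint angles; "qd": joint speeds; "tau": joint torques, N m; "tcp_pos": TCP position; "eef_rot": TCP orientation; "force": force on the tool from outside, world axes, zero at the start; "moment": the same for the moment, N m; "finger_gap": opening from 0.0 (shut) to 1.0 (fully open); "grasp_force": force on a finger pad.
Only numpy, scipy, OpenCV 4.12 (cv2) and the standard library are available. Lean on these libraries where they do the work, as an engineer would, in place of code of your own. Each camera call takes 0.05 s, during which the arm holds its last target. There are 200 camera calls.

TASK

The rolls of the rolling mill lie at the low front end of their sloped three-lane rack. With the fingertips gently push each of the two plain rolls up its lane to the stop, until the lane's spring catch has snapped up behind it and keeps it from rolling back; do not flick, lift or grip a roll. Leave the waisted roll with the deep round groove, which goes on the mill next, at the front end, and do not disturb the tools round the rack.

Things in the scene. Friction and masses are not known exactly. Their poses are not given: they have to be found in the camera images.
- roll_rack: fixed plywood rack, 167 mm wide, 175 long, with three lanes 54 mm apart (centres y = +54, 0, -54 mm) rising along +x at 0.14 rad; y across, z up; origin: centre of its footprint on the counter. Lane floor 21 mm above the counter at the front lip (x = -75), 42 mm at the stop. Lanes are 49 mm wide; dividers stand 12 mm above the floor, the 4 mm thick front lip 8 mm, the back board 27 mm
- lane_left (a point): point in the rack's left (+y) lane: where a roll's centre lies when the roll rests against the raised catch. x points uphill along the lane (0.14 rad), y across to the left, z square to the lane floor, which is 20 mm below. A roll at the front lip has its centre at x = -0.111, one against the rubber stop pad at the top at x = +0.004
- lane_middle (a point): point in the rack's middle lane: where a roll's centre lies when the roll rests against the raised catch. x points uphill along the lane (0.14 rad), y across to the left, z square to the lane floor, which is 20 mm below. A roll at the front lip has its centre at x = -0.111, one against the rubber stop pad at the top at x = +0.004
- lane_right (a point): point in the rack's right (-y) lane: where a roll's centre lies when the roll rests against the raised catch. x points uphill along the lane (0.14 rad), y across to the left, z square to the lane floor, which is 20 mm below. A roll at the front lip has its centre at x = -0.111, one against the rubber stop pad at the top at x = +0.004
- catch_left (a joint): spring-leaf catch in the floor slot of the left (+y) lane, from x = -0.054 (hinge, flush) to x = -0.015 (nose) in the lane point's frame. 0 = up, nose 7 mm above the floor; 0.175 = pressed flush. A roll pushed uphill presses it down by its weight (1.7 N at the nose does it) and it springs up behind the roll by itself
- catch_middle (a joint): spring-leaf catch in the floor slot of the middle lane, from x = -0.054 (hinge, flush) to x = -0.015 (nose) in the lane point's frame. 0 = up, nose 7 mm above the floor; 0.175 = pressed flush. A roll pushed uphill presses it down by its weight (1.7 N at the nose does it) and it springs up behind the roll by itself
- catch_right (a joint): spring-leaf catch in the floor slot of the right (-y) lane, from x = -0.054 (hinge, flush) to x = -0.015 (nose) in the lane point's frame. 0 = up, nose 7 mm above the floor; 0.175 = pressed flush. A roll pushed uphill presses it down by its weight (1.7 N at the nose does it) and it springs up behind the roll by itself
- plain_roll_a: one of two alike plain rolls: smooth bright steel cylinder, 40 mm diameter, 46 long, 0.4 kg, lying across its lane; origin at its centre, y along its axis (x, z turn as it rolls). Ground and oiled: slips on the fingers, rolls back if let go before the catch. Starts against the front lip of a lane; its rear is level with the lip's front face and free above the lip
- plain_roll_b: the other plain roll, the same in every way, in another lane
- grooved_roll: the waisted roll with one deep half-round groove (24 mm wide, 9 mm deep) round its middle, steel, 40 mm diameter, 46 mm long, lies across its lane; the origin is its centre, its y axis is the roll's own axis (x and z turn as it rolls). Starts against the front lip of the remaining lane and stays there
- chasing_hammer: hammer with wooden handle lying beside the rack at its left, 208 x 60 x 26 mm; bystander, origin under its middle
- emery_stick: flat emery stick lying beside the rack at its right, 190 x 22 x 7 mm; bystander, origin under its middle
- loupe: loupe with blue rim, 72 x 39 x 9 mm, lying to the left; bystander, origin under its middle
There are look-alikes about, which are no part of the job. What is shaped like the plain_roll_b but yellow is not meant.

How it is judged:
At the end, for the whole second after the job is handed in: both plain rolls rest on their lane floor between the raised catch and the stop (centre within -6 to +8 mm of the lane point along the lane, 4 mm in height), all three catches are up (below 0.03 rad), the grooved roll still lies within 10 mm of its place at the front lip, all at rest (x of plain_roll_a in the frame of lane_middle between -0.006 and 0.008 m and z of plain_roll_a in the frame of lane_middle between -0.004 and 0.004 m and linear speed of each of plain_roll_a, plain_roll_b, grooved_roll below 0.02 m/s and x of plain_roll_b in the frame of lane_middle between -0.006 and 0.008 m and z of plain_roll_b in the frame of lane_middle between -0.004 and 0.004 m and x of grooved_roll in the frame of lane_middle below -0.101 m and value of joint each of catch_left, catch_middle, catch_right below 0.03 rad); the robot touches nothing.
It fails at once if a roll is lifted off its lane floor (by 15 mm) (z of any of plain_roll_a, grooved_roll, plain_roll_b in the frame of lane_middle above 0.015 m).
It fails at once if a plain roll is flicked (faster than 0.6 m/s) (linear speed of any of plain_roll_a, plain_roll_b above 0.6 m/s).
It fails at once if a plain roll is gripped or pressed hard (over 30 N) (contact force between the fingers and plain_roll_a above 30 N or contact force between the fingers and plain_roll_b above 30 N).
It fails at once if the grooved roll is moved from the front lip (distance of grooved_roll from where it was at the start of the episode above 0.012 m).
It fails at once if the hammer, emery stick or loupe is disturbed (moved 20 mm) (distance of any of chasing_hammer, emery_stick, loupe from where it was at the start of the episode above 0.02 m).
It also fails if it takes over 54 s, if anything falls off the work surface, if the arm or the gripper's body presses on something with over 40 N, if the wrist force passes 120 N, or if a joint passes its speed limit or range.

## Working session

There is one attempt and no reset: what is moved stays moved. The work goes in short steps, Python scripts to look and compute and a shell command to move; the robot and the scene stay as the last step left them, time stands still between calls to the robot, and variables do not carry over. Pictures are saved under pics/ and viewed, at most 10 in all, crops included, and the job is handed in when it is done.

```bash
ls; mkdir -p pics; python3 - <<'E'
from rig import bot
import cv2,numpy as np
s=bot.observe();print(s['time'],s['tcp_pos'],s['eef_rot'],s['finger_gap'])
for c in ['top','side']:
    p,d=bot.snapshot(c);cv2.imwrite(f'pics/{c}.png',p[...,::-1]);np.savez(f'{c}.npz',p=p,d=d)
    i=bot.camera_info(c);print(c,i)
    for q in ['roll_rack','plain_roll_a','grooved_roll','lane_left','lane_middle','lane_right','chasing_hammer']:
        print(q,[(np.round(r['uv']).tolist(),round(r['confidence'],2)) for r in bot.mark_of(c,q)][:4])
E
```

```text
pics
0.0 [ 0.32668045 -0.64668881  0.23040943] [-3.05456146e+00 -7.27844970e-01  8.16924832e-04] 0.9998499217563553
top {'fovy': 55.528943497665196, 'cx': 252.58331977118416, 'cy': 192.3416091270152, 'R': array([[-0.01022411, -0.99993966, -0.00401703],
       [-0.98393506,  0.01077635, -0.17820123],
       [ 0.17823376,  0.00213054, -0.98398587]]), 't': array([0.25035117, 0.57295508, 0.87842542])}
roll_rack [([305.0, 190.0], 0.56), ([326.0, 214.0], 0.55)]
plain_roll_a [([290.0, 246.0], 0.86), ([390.0, 214.0], 0.8), ([328.0, 215.0], 0.68), ([307.0, 210.0], 0.6)]
grooved_roll [([329.0, 166.0], 0.64), ([287.0, 208.0], 0.53)]
lane_left [([291.0, 165.0], 0.83), ([313.0, 170.0], 0.28)]
lane_middle [([311.0, 169.0], 0.74)]
lane_right [([332.0, 168.0], 0.81)]
chasing_hammer [([256.0, 184.0], 0.56), ([304.0, 190.0], 0.36)]
side {'fovy': 50.5174200791607, 'cx': 261.1647275682949, 'cy': 198.90708311564788, 'R': array([[-0.99735611,  0.0686995 , -0.02368899],
       [ 0.05646451,  0.52741906, -0.8477269 ],
       [-0.04574439, -0.84682319, -0.52990371]]), 't': array([ 0.53082526, -0.08952878,  1.49880359])}
roll_rack [([244.0, 200.0], 0.63)]
plain_roll_a [([266.0, 187.0], 0.66), ([264.0, 165.0], 0.63), ([295.0, 202.0], 0.5)]
grooved_roll [([266.0, 193.0], 0.59)]
lane_left [([229.0, 190.0], 0.78)]
lane_middle []
lane_right [([234.0, 175.0], 0.58)]
chasing_hammer [([243.0, 224.0], 0.89)]
```

```bash
python3 - <<'E'
import cv2,numpy as np
a=cv2.imread('pics/top.png')[130:270,210:410];b=cv2.imread('pics/side.png')[130:250,180:340]
cv2.imwrite('pics/c1.png',np.vstack([cv2.resize(a,(780,546),interpolation=cv2.INTER_CUBIC)]))
E
```

```text
(no output)
```

View pics/c1.png

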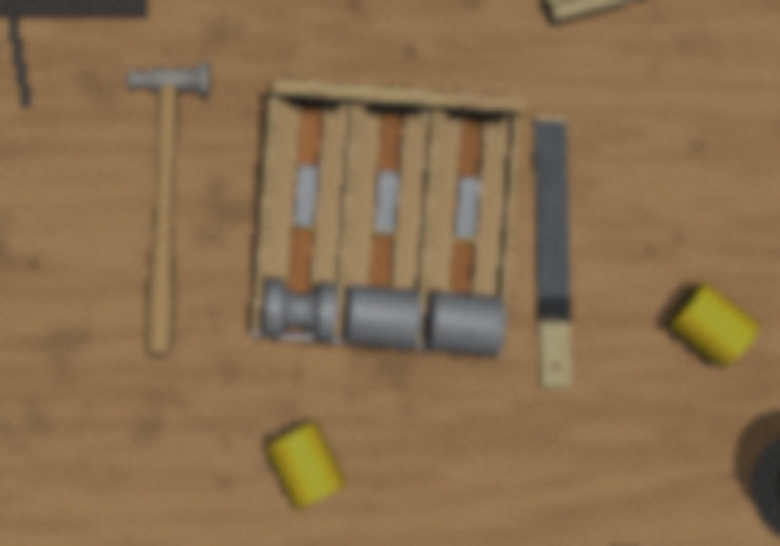

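The picture shows the grooved roll in the left lane at crop (300,308). The plain rolls are in the middle (382,316) and right (466,324) lanes. The yellow look-alikes lie outside the rack, and the hammer and emery stick lie on either side of it.

```bash
cat > h.py <<'E'
from rig import bot
import numpy as np
from scipy.spatial.transform import Rotation as Rn
def ray(c,u,v,z):
    i=bot.camera_info(c);f=192/np.tan(np.radians(i['fovy']/2))
    d=np.array([(u-i['cx'])/f,(v-i['cy'])/f,1]);R=np.array(i['R']);o=-R.T@i['t'];d=R.T@d
    return o+d*(z-o[2])/d[2]
def move(target,yaw):
    """row (cm,deg) from the present pose to tool-down at target with tool x at yaw"""
    s=bot.observe();R0=Rn.from_rotvec(s['eef_rot'])
    R1=Rn.from_euler('z',yaw)*Rn.from_euler('x',np.pi)
    return np.round(np.r_[R0.inv().apply(np.array(target)-s['tcp_pos'])*100,(R0.inv()*R1).as_rotvec(degrees=True)],2)
E
python3 - <<'E'
from h import *
P=lambda x,y,z:ray('top',210+x/3.9,130+y/3.9,z)
d=np.load('top.npz')['d']
for n,x,y,z in [('groove',300,308,.043),('mid',382,316,.043),('right',466,324,.043),('cl',305,197,.035),('cm',386,203,.035),('cr',467,209,.035),('bbL',275,86,.069),('bbR',520,104,.069),('frontL',252,335,.02),('yel',305,465,.02),('emery top',552,120,.005),('emery bot',556,385,.005)]:
    p=P(x,y,z);u,v=int(210+x/3.9),int(130+y/3.9)
    i=bot.camera_info('top');dd=np.median(d[v-1:v+2,u-1:u+2]);f=192/np.tan(np.radians(i['fovy']/2))
    R=np.array(i['R']);w=R.T@(np.array([(u-i['cx'])/f,(v-i['cy'])/f,1])*dd-i['t'])
    print(n,p.round(4),w.round(4))
E
```

```text
groove [0.5331 0.157  0.043 ] [0.5342 0.1602 0.0531]
mid [0.5272 0.1036 0.043 ] [0.5247 0.109  0.0634]
right [0.5214 0.0489 0.043 ] [0.5191 0.0544 0.0636]
cl [0.609  0.1509 0.035 ] [0.6098 0.1517 0.0379]
cm [0.6043 0.0969 0.035 ] [0.604  0.0998 0.0374]
cr [0.5996 0.0429 0.035 ] [0.6009 0.0451 0.0365]
bbL [0.6763 0.1718 0.069 ] [0.6762 0.1732 0.0699]
bbR [0.6623 0.0122 0.069 ] [0.6633 0.0136 0.0714]
frontL [0.5183 0.1875 0.02  ] [0.5214 0.1887 0.0133]
yel [0.432  0.1544 0.02  ] [0.4321 0.1568 0.0403]
emery top [ 0.6685 -0.0258  0.005 ] [ 0.6704 -0.0242  0.0058]
emery bot [ 0.4839 -0.0177  0.005 ] [ 0.4859 -0.0165  0.0044]
```

```bash
python3 - <<'E'
from h import *
import cv2
d=np.load('top.npz')['d'];i=bot.camera_info('top');f=192/np.tan(np.radians(i['fovy']/2))
v,u=np.mgrid[:384,:512];X=np.stack([(u-i['cx'])/f*d,(v-i['cy'])/f*d,d],-1)-i['t'];W=X@np.array(i['R'])
m=(d>0)&(W[...,2]>.08)&(W[...,0]>.25)&(W[...,0]<.8)&(abs(W[...,1])<.75)
n,l,st,c=cv2.connectedComponentsWithStats(m.astype('uint8'))
for k in range(1,n):
    if st[k,4]>15:
        w=W[l==k];print(st[k,4],w.min(0).round(3),w.max(0).round(3))
for y0,x0,yaw in [(0.0489,.5214,-.087),(.1036,.5272,-.087)]:
    print(move([x0-.057*np.cos(yaw),y0-.057*np.sin(yaw),.2],yaw))
E
```

```text
3359 [0.606 0.255 0.08 ] [0.8   0.548 0.203]
51 [0.788 0.158 0.129] [0.8   0.185 0.143]
44 [0.791 0.026 0.082] [0.8   0.041 0.121]
6820 [ 0.489 -0.373  0.08 ] [ 0.701 -0.191  0.146]
446 [ 0.376 -0.246  0.08 ] [ 0.453 -0.14   0.106]
[ 43.9  -56.36   3.13   0.     0.    31.79]
[ 46.88 -60.98   3.13   0.     0.    31.79]
```

View pics/top.png

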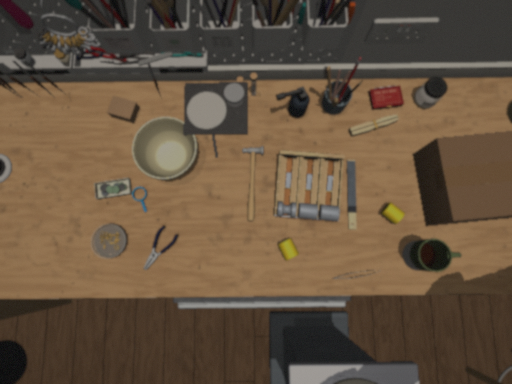

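The wider picture shows a box at (465,180) and a mug at (430,255) to the right, both lower than 0.15 m. Travelling at z ≥ 0.2 clears them.

```bash
python3 -m creep '43.9 -56.4 0 0 0 31.8;43.9 -56.4 0 0 0 31.8;43.9 -56.4 0 0 0 31.8;43.9 -56.4 0 0 0 31.8;43.9 -56.4 0 0 0 31.8' 0; python3 -c "
from h import *
print(move([.4646,.0539,.2],-.087))"
```

```text
time: 1.3
tcp_pos: [0.3752, -0.3998, 0.2314]
eef_rot: [3.138, -0.143, 0.001]
force: [0.9, 0.2, -0.1]
finger_gap: 0.143
grasp_force: 0.0
[ 4.78e+00 -4.60e+01  3.13e+00  2.00e-02 -2.00e-02 -2.20e-01]
```

```bash
python3 -m creep '4.8 -46 0 0 0 0;4.8 -46 0 0 0 0;4.8 -46 0 0 0 0;4.8 -46 0 0 0 0;4.8 -46 0 0 0 0'; python3 -c "
from h import *
print(move([.4646,.0539,.2],-.087))"
```

```text
time: 1.8
tcp_pos: [0.4228, -0.1544, 0.2316]
eef_rot: [3.138, -0.137, 0.002]
force: [1.9, -0.2, 0.6]
finger_gap: -0.004
grasp_force: 0.0
[ 2.350e+00 -2.112e+01  3.170e+00  1.000e-02 -6.000e-02 -2.000e-02]
```

```bash
python3 -m creep '2.4 -21.1 3 0 0 0;2.4 -21.1 3 0 0 0;2.4 -21.1 3 0 0 0;2.4 -21.1 3 0 0 0;2.4 -21.1 3 0 0 0'; python3 - <<'E'
from h import *
import cv2
p,d=bot.snapshot('wrist');i=bot.camera_info('wrist');print(i)
np.savez('w.npz',p=p,d=d)
cv2.imwrite('pics/w1.png',p[...,::-1]);print(bot.observe()['tcp_pos'])
for q in ['plain_roll_a','grooved_roll','lane_middle','lane_right']:
    print(q,[(np.round(r['uv']).tolist(),round(r['confidence'],2)) for r in bot.mark_of('wrist',q)][:4])
E
```

```text
time: 2.3
tcp_pos: [0.4657, 0.0571, 0.2009]
eef_rot: [-3.137, 0.127, -0.001]
force: [-0.4, -0.2, 0.3]
finger_gap: 0.001
grasp_force: 0.0
{'fovy': 65.70646984690485, 'cx': 256.9261891112534, 'cy': 191.86046522516992, 'R': array([[-0.0812523 , -0.99669203, -0.00175053],
       [-0.94938629,  0.07686093,  0.3045621 ],
       [-0.30342007,  0.0264083 , -0.95249087]]), 't': array([0.09495905, 0.40662908, 0.49046187])}
[0.46571359 0.05704479 0.20080005]
plain_roll_a [([404.0, 109.0], 0.9), ([205.0, 121.0], 0.89), ([175.0, 204.0], 0.77), ([254.0, 118.0], 0.66)]
grooved_roll [([156.0, 122.0], 0.74)]
lane_middle [([200.0, 12.0], 0.76)]
lane_right []
```

View pics/w1.png

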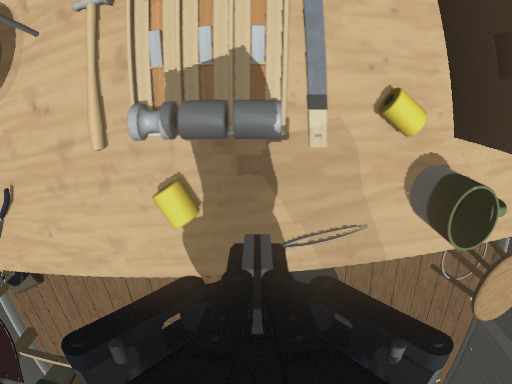

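The wrist view shows the grooved roll at (152,121), the middle plain roll at (203,120) and the right one at (258,119). The fingers, at (257,240), point down in front of the rack.

```bash
cat >> h.py <<'E'
def wray(i,u,v,z):
    f=192/np.tan(np.radians(i['fovy']/2));a=np.array([u-i['cx'],v-i['cy']]);r=np.hypot(*a);t=r/f
    d=np.r_[a/r*np.sin(t),np.cos(t)];R=np.array(i['R']);o=-R.T@i['t'];d=R.T@d
    return (o+d*(z-o[2])/d[2]).round(4)
E
python3 - <<'E'
from h import *
i=bot.camera_info('wrist')
for n,u,v,z in [('g',152,121,.043),('m',203,120,.043),('r',258,119,.043),('r near edge',258,139,.043),('m near',203,139,.043),('cl',155,48,.036),('cm',206,44,.036),('cr',258,43,.036)]: print(n,wray(i,u,v,z))
y=-.087
print(move([.4646,.0539,.037],y))
E
```

```text
g [0.5329 0.1542 0.043 ]
m [0.5267 0.0995 0.043 ]
r [0.5219 0.0438 0.043 ]
r near edge [0.5015 0.0456 0.043 ]
m near [0.5072 0.1018 0.043 ]
cl [0.6109 0.1445 0.036 ]
cm [0.6058 0.0896 0.036 ]
cr [0.6006 0.0367 0.036 ]
[-2.000e-02 -3.800e-01  1.644e+01  4.000e-02  1.000e-02 -1.100e-01]
```

```bash
python3 -m creep '0 0 5 0 0 0;0 0 10 0 0 0;0 0 14 0 0 0;0 0 16.4 0 0 0;0 0 16.4 0 0 0'; python3 - <<'E'
from h import *
bot.snapshot('wrist')
s=bot.observe();print(s['tcp_pos'],s['force'],move([.485,.0492,.037],-.087))
E
```

```text
time: 3.05
tcp_pos: [0.4634, 0.0496, 0.035]
eef_rot: [3.137, -0.141, -0.007]
force: [0.3, 0.1, 0.1]
finger_gap: 0.001
grasp_force: 0.0
[0.46399581 0.04988848 0.03659266] [0.01896089 0.98968965 0.95811042] [ 2.1  -0.12 -0.05  0.09  0.16 -0.16]
```

```bash
python3 -m creep '1.2 0 0 0 0 0;2 0 0 0 0 0;2.6 0 0 0 0 0;3.1 0 -0.05 0 0 0;3.6 0 -0.12 0 0 0'; python3 -m creep '0.7 0 -0.1 0 0 0;1.4 0 -0.2 0 0 0;2.1 0 -0.3 0 0 0;2.8 0 -0.4 0 0 0;3.5 0 -0.5 0 0 0'; python3 - <<'E'
from h import *
import cv2
p,d=bot.snapshot('top');cv2.imwrite('pics/t2.png',cv2.resize(p[130:270,210:410,::-1],(780,546)))
s=bot.observe();print(s['tcp_pos'],s['force'],s['time'])
E
```

```text
time: 3.6
tcp_pos: [0.5005, 0.0486, 0.039]
eef_rot: [3.139, -0.137, -0.001]
force: [-2.6, 0.2, 1.0]
finger_gap: 0.003
grasp_force: 1.3
time: 4.1
tcp_pos: [0.5361, 0.0455, 0.0435]
eef_rot: [3.139, -0.137, -0.0]
force: [-2.6, -0.0, 1.1]
finger_gap: 0.004
grasp_force: 1.2
[0.53779873 0.04549625 0.04371035] [1.94000658 0.34781839 0.57161545] 4.15
```

View pics/t2.png

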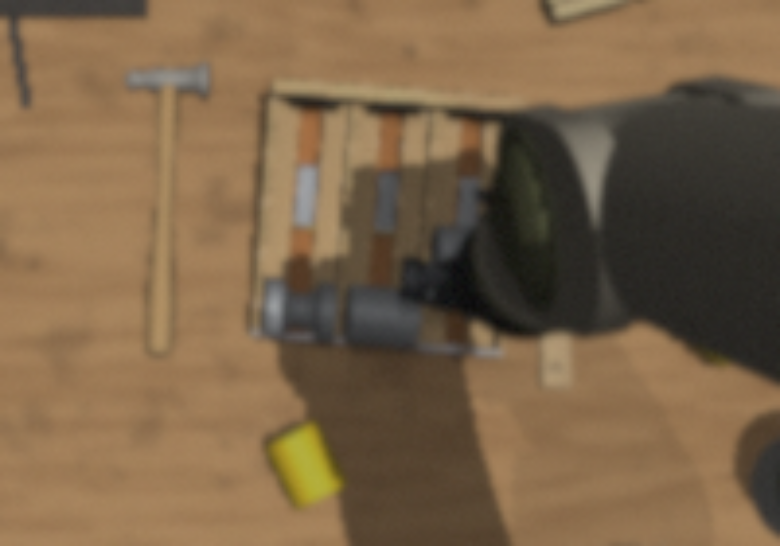

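The right roll has left the lip and is moving uphill ahead of the fingers, at (455,240) in the crop. The other rolls have not moved.

```bash
python3 -m creep '0.6 0 -0.08 0 0 0;1.2 0 -0.17 0 0 0;1.8 0 -0.25 0 0 0;2.4 0 -0.34 0 0 0;3 0 -0.42 0 0 0';  python3 -m creep '0.5 0 -0.07 0 0 0;1 0 -0.14 0 0 0;1.5 0 -0.21 0 0 0;2 0 -0.28 0 0 0;2.3 0 -0.32 0 0 0'; python3 - <<'E'
from h import *
bot.snapshot('wrist')
s=bot.observe();print(s['tcp_pos'],s['force'],s['time'])
E
```

```text
time: 4.65
tcp_pos: [0.5659, 0.043, 0.0477]
eef_rot: [-3.139, 0.137, -0.0]
force: [-1.8, -0.0, 1.2]
finger_gap: -0.004
grasp_force: 1.0
time: 5.15
tcp_pos: [0.5889, 0.0409, 0.0509]
eef_rot: [-3.139, 0.137, -0.0]
force: [-4.2, 0.6, 1.7]
finger_gap: 0.001
grasp_force: 1.7
[0.58948132 0.04088635 0.05101312] [-0.94634607  0.41628587  0.2288446 ] 5.2
```

```bash
python3 -m creep '0.3 0 -0.04 0 0 0;0.6 0 -0.08 0 0 0;0.8 0 -0.11 0 0 0;1 0 -0.14 0 0 0;1.1 0 -0.15 0 0 0'; python3 -m creep '0.1 0 -0.01 0 0 0;0.2 0 -0.03 0 0 0;0.2 0 -0.03 0 0 0;0.2 0 -0.03 0 0 0'
```

```text
time: 5.7
tcp_pos: [0.6001, 0.0399, 0.0525]
eef_rot: [-3.139, 0.137, -0.002]
force: [-0.7, 0.3, -0.1]
finger_gap: -0.003
grasp_force: 0.3
time: 6.1
tcp_pos: [0.6015, 0.0398, 0.0527]
eef_rot: [-3.139, 0.137, -0.001]
force: [-0.4, -0.3, 0.1]
finger_gap: -0.003
grasp_force: 0.0
```

```bash
python3 -m creep '0.1 0 -0.01 0 0 0;0.2 0 -0.03 0 0 0;0.2 0 -0.03 0 0 0'; python3 -m creep '0.1 0 -0.01 0 0 0;0.2 0 -0.03 0 0 0;0.2 0 -0.03 0 0 0'
```

```text
time: 6.4
tcp_pos: [0.6026, 0.0397, 0.0529]
eef_rot: [3.138, -0.137, -0.002]
force: [-2.5, 0.5, 1.0]
finger_gap: 0.004
grasp_force: 1.4
time: 6.7
tcp_pos: [0.605, 0.0395, 0.0532]
eef_rot: [3.139, -0.137, -0.001]
force: [-4.6, 1.7, 2.4]
finger_gap: 0.001
grasp_force: 2.1
```

```bash
python3 -m creep '0.1 0 -0.01 0 0 0;0.1 0 -0.01 0 0 0'; python3 -m creep '-0.3 0 0.04 0 0 0;-0.6 0 0.08 0 0 0;-1 0 0 0 0 0;-1.5 0 0 0 0 0;-3 0 0 0 0 0'; python3 -m creep '0 0 -4 0 0 0;-2 0 -8 0 0 0;-6 0 -12 0 0 0;-10 0 -13 0 0 0;-10 0 -13 0 0 0';python3 - <<'E'
from h import *
import cv2
p,d=bot.snapshot('wrist');cv2.imwrite('pics/w2.png',p[...,::-1])
print(bot.observe()['tcp_pos'])
i=bot.camera_info('wrist');np.savez('w.npz',p=p,R=i['R'],t=i['t'])
print([(np.round(r['uv']).tolist(),round(r['confidence'],2)) for r in bot.mark_of('wrist','plain_roll_a')][:5])
E
```

```text
time: 6.9
tcp_pos: [0.6062, 0.0394, 0.0533]
eef_rot: [3.139, -0.137, -0.0]
force: [-2.8, 0.9, 2.1]
finger_gap: 0.004
grasp_force: 2.0
time: 7.4
tcp_pos: [0.5773, 0.042, 0.0535]
eef_rot: [-3.138, 0.138, -0.003]
force: [0.0, 0.3, -0.7]
finger_gap: -0.003
grasp_force: 0.0
time: 7.9
tcp_pos: [0.4717, 0.0507, 0.1853]
eef_rot: [-3.138, 0.135, 0.001]
force: [1.8, 0.2, -0.9]
finger_gap: 0.003
grasp_force: 0.0
[0.47466154 0.05087356 0.18476426]
[([168.0, 214.0], 0.92), ([197.0, 130.0], 0.91), ([246.0, 10.0], 0.75), ([405.0, 116.0], 0.58)]
```

View pics/w2.png

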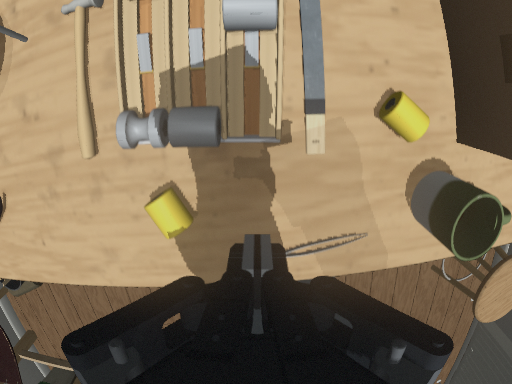

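The right roll now rests at the top behind its raised catch, at (250,12), and the other two are still at the lip. Next is the middle lane, offset 54 mm across.

```bash
python3 - <<'E'
from h import *
print(move([.4687,.1037,.037],-.087))
E
```

```text
[-1.25 -5.18 14.72 -0.04 -0.11  0.03]
```

```bash
python3 -m creep '-1.1 -4 0 0 0 0;-1.1 -5.2 2 0 0 0;-1.1 -5.2 6 0 0 0;-1.1 -5.2 10 0 0 0;-1.1 -5.2 10 0 0 0'; python3 - <<'E'
from h import *
bot.snapshot('wrist');s=bot.observe();print(s['tcp_pos'],move([.4687,.1037,.037],-.087))
E
```

```text
time: 8.5
tcp_pos: [0.4689, 0.1031, 0.0789]
eef_rot: [3.136, -0.136, -0.011]
force: [-0.0, -0.3, 0.3]
finger_gap: -0.005
grasp_force: 0.0
[0.46957109 0.10308561 0.08115292] [-0.07 -0.06  4.42  0.13  0.29 -0.02]
```

```bash
python3 -m creep '0 0 2 0 0 0;0 0 3.8 0 0 0;0 0 4.4 0 0 0;0 0 4.4 0 0 0'; python3 -m creep '1.2 0 0 0 0 0;2 0 0 0 0 0;2.6 0 0 0 0 0;3.1 0 -0.05 0 0 0;3.6 0 -0.12 0 0 0'; python3 -m creep '0.7 0 -0.1 0 0 0;1.4 0 -0.2 0 0 0;2.1 0 -0.3 0 0 0;2.8 0 -0.4 0 0 0;3.5 0 -0.5 0 0 0'
```

```text
time: 8.95
tcp_pos: [0.4709, 0.1034, 0.04]
eef_rot: [-3.139, 0.138, -0.001]
force: [0.0, 0.2, 0.7]
finger_gap: 0.002
grasp_force: 0.0
time: 9.45
tcp_pos: [0.5059, 0.1002, 0.0407]
eef_rot: [3.138, -0.137, -0.002]
force: [-3.3, 0.4, 0.3]
finger_gap: 0.004
grasp_force: 1.3
time: 9.95
tcp_pos: [0.5417, 0.0972, 0.0456]
eef_rot: [3.139, -0.137, -0.0]
force: [-2.4, 0.4, 1.6]
finger_gap: 0.002
grasp_force: 1.3
```

```bash
python3 -m creep '0.6 0 0 0 0 0;1.2 0 -0.05 0 0 0;1.8 0 -0.13 0 0 0;2.4 0 -0.2 0 0 0;3 0 -0.28 0 0 0';  python3 -m creep '0.5 0 -0.07 0 0 0;1 0 -0.14 0 0 0;1.5 0 -0.21 0 0 0;2 0 -0.28 0 0 0;2.3 0 -0.32 0 0 0';  python3 -m creep '0.3 0 -0.04 0 0 0;0.6 0 -0.08 0 0 0;0.8 0 -0.11 0 0 0;1 0 -0.14 0 0 0;1.1 0 -0.15 0 0 0'
```

```text
time: 10.45
tcp_pos: [0.571, 0.0947, 0.0483]
eef_rot: [3.139, -0.137, -0.001]
force: [-4.6, 0.5, 2.6]
finger_gap: 0.004
grasp_force: 1.8
time: 10.95
tcp_pos: [0.5946, 0.0926, 0.0516]
eef_rot: [-3.139, 0.137, -0.001]
force: [-2.6, 0.2, 2.0]
finger_gap: 0.002
grasp_force: 1.6
time: 11.45
tcp_pos: [0.6055, 0.0917, 0.0531]
eef_rot: [-3.138, 0.137, -0.002]
force: [-1.7, -0.5, 1.2]
finger_gap: -0.004
grasp_force: 0.4
```

```bash
python3 -m creep '0.1 0 -0.01 0 0 0;0.2 0 -0.03 0 0 0;0.3 0 -0.04 0 0 0;0.3 0 -0.04 0 0 0'
```

```text
time: 11.85
tcp_pos: [0.6074, 0.0915, 0.0534]
eef_rot: [3.139, -0.137, -0.001]
force: [-2.6, -0.5, 1.6]
finger_gap: -0.001
grasp_force: 1.1
```

```bash
python3 -m creep '0.1 0 -0.01 0 0 0;0.2 0 -0.03 0 0 0;0.2 0 -0.03 0 0 0'; python3 -m creep '0.1 0 -0.01 0 0 0;0.1 0 -0.01 0 0 0;0.1 0 -0.01 0 0 0'
```

```text
time: 12.15
tcp_pos: [0.6095, 0.0913, 0.0537]
eef_rot: [3.139, -0.137, -0.001]
force: [-4.2, -0.1, 2.4]
finger_gap: 0.002
grasp_force: 2.1
time: 12.45
tcp_pos: [0.6108, 0.0912, 0.0539]
eef_rot: [3.139, -0.137, 0.0]
force: [-4.1, 1.0, 2.3]
finger_gap: -0.001
grasp_force: 2.0
```

```bash
python3 -m creep '-0.2 0 0.03 0 0 0;-0.4 0 0.05 0 0 0;-0.6 0 0.08 0 0 0;-1.2 0 0 0 0 0;-3 0 0 0 0 0'; python3 -m creep '0 0 -4 0 0 0;-2 0 -8 0 0 0;-5 0 -12 0 0 0;-7 0 -13 0 0 0;-7 0 -13 0 0 0';python3 - <<'E'
from h import *
import cv2
bot.snapshot('wrist');bot.snapshot('wrist')
p,d=bot.snapshot('wrist');cv2.imwrite('pics/w3.png',cv2.resize(p[0:160,80:340,::-1],(780,480),interpolation=cv2.INTER_CUBIC))
print(bot.observe()['tcp_pos'],bot.observe()['qd'].round(3))
E
```

```text
time: 12.95
tcp_pos: [0.582, 0.0936, 0.054]
eef_rot: [-3.138, 0.138, -0.004]
force: [0.2, 0.7, -0.3]
finger_gap: 0.002
grasp_force: 0.0
time: 13.45
tcp_pos: [0.5093, 0.1002, 0.186]
eef_rot: [-3.138, 0.135, -0.003]
force: [0.6, -0.3, -0.3]
finger_gap: -0.002
grasp_force: 0.0
[0.51165285 0.09995892 0.18372337] [ 0.007  0.022  0.002 -0.01   0.001  0.003  0.001]
```

View pics/w3.png

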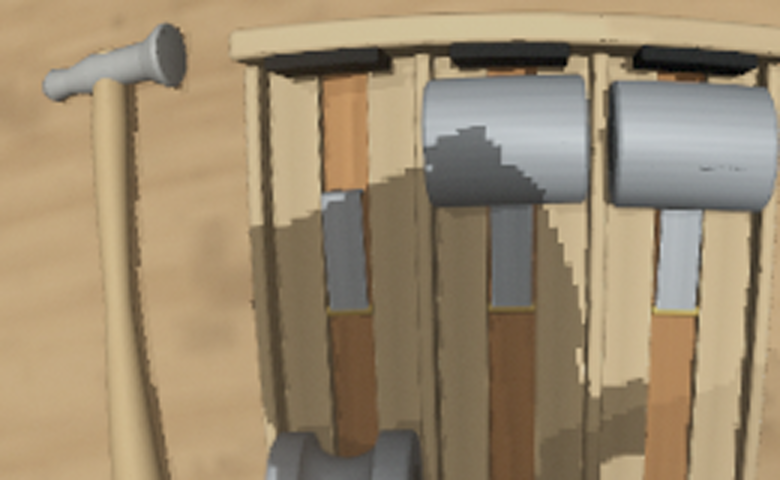

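Both plain rolls sit level at the top, at (505,140) and (692,145) in the crop. They rest against their catches with a small gap to the pads, and the grooved roll is still at the front.

```bash
python3 -c "
from rig import bot
print(bot.job_done())"
```

```text
the job is handed in; nothing more can be done
None
```

I pushed both plain rolls up to the stop, where they rest behind their catches; the grooved roll is still at the front lip, and I handed the job in after about 14 s of robot time (no verdict was returned).

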